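# Start the stirrer under the amber flask at slow speed

## Robot

A 6-joint arm with a two-finger parallel gripper is mounted at the origin on the work surface. World frame = base frame: x ahead of the robot, y to its left, z up, the work surface at z = 0. Lengths are in mm, angles in rad, forces in N, time in s.
With the tool pointing down it reaches from about 300 to 775 mm from the base axis. Payload 14.6 kg.
Tool frame: the origin (TCP) lies midway between the tips of the shut fingers; the grasp point (between the pads) lies 19 mm behind it; x points along the fingers, z is the direction in which the jaws open and shut, and the axes are right-handed (so a half turn about x gives the same grasp; the last joint's range is limited). The gripper opens to 85 mm and grips with 20 to 120 N. Pads are 22 mm wide; open, the fingers measure 114 mm over their backs; the gripper's body (76 mm by 85 mm) begins 54 mm behind the grasp point. The pads swing forward as they close: fully open they stand 13 mm farther back than shut.
Start: joints at [-1.22, 0.3, 1.521, -0, 1.321, -0.067], TCP at [223.155, -502.684, 231.281] pointing down, gripper open.
Joint ranges: [-3.03, 3.03], [-0.79, 2.21], [0.23, 2.52], [-1.04, 4.18], [0, 3.07], [-2.55, 2.55]. Speed limits (rad/s): [2.22, 2.22, 2.57, 3.14, 3.14, 3.14].

## Interface

Orientations are given as [roll, pitch, yaw] about the fixed x, y, z axes, in that order (R = Rz(yaw) Ry(pitch) Rx(roll)).
In Python, from cell import ctrl gives the robot as it stands.
- The arm moves only by the tool move_arm, never from a script. Its argument "motion" is a list of rows, each a list of 3 entries, a list of its own where there are three numbers: the shift along the tool's x, y, z in mm, then the turn, a rotation vector about the tool's x, y, z in rad, then the closure in counts, from 0 (fully open) to 255 (shut). A call has 1 to 12 rows; each row is the pose to reach, as a shift and turn from the pose commanded when the call began, along the tool's axes at that moment; what a row does not reach only later rows make up. A row lasts 1/12 s, in which the tool goes at most 41.7 mm and 7.16 degrees, less where a joint would pass 70% of its speed; a pose out of reach is approached as far as the arm can. A call with a gripper value outside its range is refused whole. The fingers move at their own pace and stop on an object; the grip force is fixed at half the most. Time passes only in rows, so rows that repeat a pose let the fingers close. It gives the time, the measured TCP pose, the force and the opening at its end, in the units of the state.
- ctrl.sense(): the state, without advancing time (a new reading comes with each control period).
- ctrl.get_image(name): name is "scene" or "side" or "wrist"; returns the picture (480x640x3 uint8, red, green, blue); there is no depth.
- ctrl.camera_info(name): a dict with "vfov" (degrees; the focal length in pixels is half the picture's height over the tangent of half this angle, whatever the lens; pixels are square), "cx", "cy" (the principal point, pixels), "rvec" (rotation vector, rad) and "tvec" (3), from world to camera coordinates, as OpenCV has them. Camera axes: x right, y down, z forward; pixel columns grow to the right and rows downward; lengths in mm; the calibration is good to about 2 mm. A picture is of the moment at which its call begins: read the wrist's pose just before it. camera_info takes no time and is no camera call; for the wrist camera it gives the pose at the moment of the call.
- ctrl.finish_job(): hands the job in, once; it reports no verdict.
The state is a dict: "t": time; "joints": joint angles; "joint_velocities": joint speeds; "tau": joint torques, N m; "eef_pos": TCP position; "tcp_rot": TCP orientation; "force": force on the tool from outside, world axes, zero at the start; "wrist_torque": the same for the moment, N m; "finger_gap": opening from 0.0 (shut) to 1.0 (fully open).
Only numpy, scipy, OpenCV 4.12 (cv2) and the standard library are available. Lean on these libraries where they do the work, as an engineer would, in place of code of your own. Each camera call takes 0.05 s, during which the arm holds its last target.

## Task

Set the stirrer under the amber-glass flask going slowly: with your fingertips gently push its speed slider all the way to the slow end (the operator's left, where the printed bars are shortest), then gently press its green start button fully in, let it spring back and draw your hand clear. Do not press its red stop button, do not touch the other two stirrers, and leave the flasks and everything else on the bench standing where they are; nothing is to be picked up.

Things in the scene. Friction and masses are not known exactly. Their poses are not given: they have to be found in the camera images.
- stirrer_amber: stirrer carrying the amber (brown) glass flask, fixed, one of three alike: white, 280 mm deep (x), 150 wide (y); origin at the centre of its underside, x away from the operator, y to the operator's left. Grey control deck 51 mm up; round plate 135 mm across, top 62 mm up, centred at x=+65 mm. Slider at x=-55; green start button at x=-110, y=+36; red stop button at x=-110, y=-36
- flask_amber: the amber (brown) glass conical flask, loose, standing on the plate of its stirrer; base 82 mm across, neck 30 mm across, 137 mm high; origin at the centre of its underside
- stirrer_green: another stirrer, the same as stirrer_amber in every size, carrying the green glass flask; not to be touched. The three trade places from start to start and are turned by up to 0.15 rad
- flask_green: the green glass conical flask, loose, standing on the plate of its stirrer; base 82 mm across, neck 30 mm across, 137 mm high; origin at the centre of its underside
- stirrer_clear: another stirrer, the same as stirrer_amber in every size, carrying the clear colourless glass flask; not to be touched. The three trade places from start to start and are turned by up to 0.15 rad
- flask_clear: the clear colourless glass conical flask, loose, standing on the plate of its stirrer; base 82 mm across, neck 30 mm across, 137 mm high; origin at the centre of its underside
- speed_amber (a joint): speed slider of the stirrer with the amber flask, in m: 0 = fast end (stirrer's y = -25 mm, the operator's right, where the printed white bars are longest), 0.05 = slow end (y = +25 mm, operator's left, where the printed bars are shortest). Hard stops at both ends; slides with about 1.5 N of friction and stays where it is left. Starts between 0 and 0.025
- speed_amber_cap (a point): centre of the top of that slider's black cap, 70 mm above the bench; the cap is a block 24 mm (x) by 14 mm (y, along its travel), standing 20 mm above the case; it is pushed sideways, with free deck on both sides of it
- start_amber (a joint): green start button of the stirrer with the amber flask, in m: 0 = out, 0.006 = fully in (pressed straight down; spring, about 5 N when fully in; springs back when let go)
- start_amber_top (a point): centre of the top face of that green button (22 mm across), 72 mm above the bench when out
- stop_amber (a joint): red stop button of the same stirrer, same size and spring as the green one; not to be pressed
- beaker: clear glass beaker, 68 mm across, 90 mm high, loose on the bench; origin at the centre of its underside
- reagent: brown reagent bottle with blue cap, 64 mm across, 150 mm high, loose on the bench; origin at the centre of its underside
- wash_bottle: white plastic wash bottle with red collar and bent spout, 68 mm across, 200 mm high, loose on the bench; origin at the centre of its underside
- bulb: red pipette bulb standing on its flat end, 60 mm across, 85 mm high, loose on the bench; origin at the centre of its underside
- spatula: spatula lying flat on the bench near the robot, 180 mm long, origin under its middle, x along it

How it is judged:
By the outcome, as a careful person would: the job done as asked, in the order asked, and still so for the second after the job is handed in, with the robot touching nothing.
It also fails if it takes over 42 s, if anything falls off the work surface, if the arm or the gripper's body presses on something with over 40 N, if the wrist force passes 120 N, or if a joint passes its speed limit or range.

## Working session

There is one attempt and no reset: what is moved stays moved. The work goes in short steps, Python scripts to look and compute and a tool call to move; the robot and the scene stay as the last step left them, time stands still between calls to the robot, and variables do not carry over. Pictures are saved under pics/ and viewed, and the job is handed in when it is done.

Besides the shell and the picture viewer there is one more tool, called as a command line: name --argument value ..., lists and objects as JSON in quotes. move_arm: Moves the arm, as the interface text tells. Its arguments: {"type":"object","properties":{"motion":{"type":"array","items":{"type":"array"}}},"required":["motion"]}

```bash
ls; mkdir -p pics; python3 - <<'E'
from cell import ctrl
import cv2
s=ctrl.sense(); print(s)
for n in ("scene","side"):
    print(n,ctrl.camera_info(n))
    cv2.imwrite(f"pics/{n}0.png",ctrl.get_image(n)[:,:,::-1])
E
```

```text
pics
{'t': 0.0, 'joints': array([-1.21962145e+00,  3.00461268e-01,  1.52161885e+00,  1.89501442e-05,
        1.32069224e+00, -6.65956476e-02]), 'joint_velocities': array([-2.27892936e-03,  7.66263960e-05,  7.72672840e-04,  8.99899395e-04,
       -6.60646917e-04,  3.33449556e-03]), 'tau': array([-3.65837359e-04, -5.43502843e+01, -3.61789691e+01, -1.37969564e-04,
        4.03359183e-03,  1.74896309e-05]), 'eef_pos': array([ 223.0668335 , -502.46447261,  230.71072912]), 'tcp_rot': array([3.0594393 , 1.56961648, 1.9064088 ]), 'force': array([-0.33775003, -0.74544839, -1.47182237]), 'wrist_torque': array([-0.02545872, -0.04163593,  0.00770883]), 'finger_gap': 1.0008326060472368}
scene {'vfov': 44.13298988446945, 'cx': 324.2575985876425, 'cy': 233.57389899311517, 'rvec': array([ 2.35571737,  0.55032663, -0.19927865]), 'tvec': array([-488.26778116, -117.83209221, 1499.82392107])}
side {'vfov': 53.23852670220721, 'cx': 321.6952176971418, 'cy': 240.2576450855694, 'rvec': array([ 0.4269264 , -2.75919973,  1.10885556]), 'tvec': array([ 497.51919244,  166.8782046 , 1294.32150023])}
```

View pics/scene0.png

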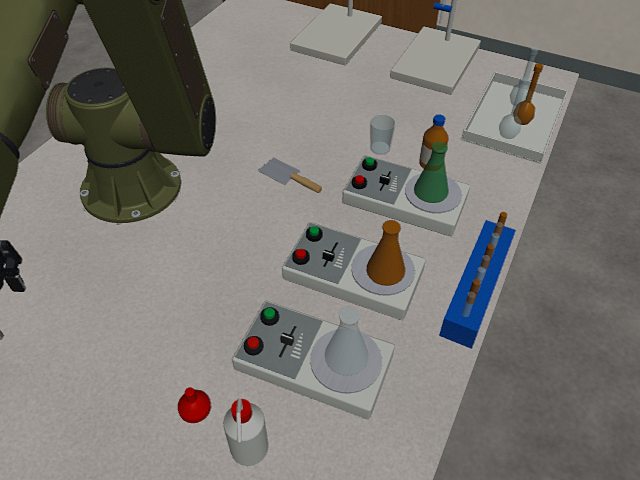

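View pics/side0.png

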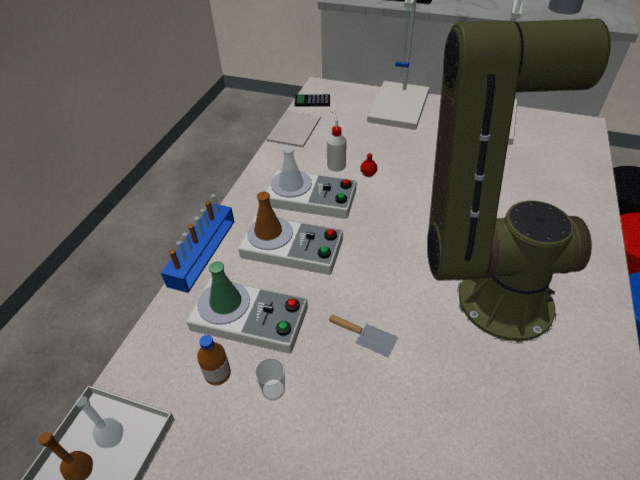

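Both views show the amber flask on the middle stirrer. In the scene view its green button is at about (314,233), the red at (301,256) and the cap at (329,256). In the side view they are at about (324,251), (331,233) and (310,236). Next I measure them.

```bash
cat > h.py <<'E'
import numpy as np, cv2
from cell import ctrl
def K(ci):
    f=240/np.tan(np.radians(ci['vfov']/2)); return np.array([[f,0,ci['cx']],[0,f,ci['cy']],[0,0,1]])
def ray(ci,uv):
    R=cv2.Rodrigues(np.array(ci['rvec'],float))[0]; t=np.array(ci['tvec'],float)
    return -R.T@t, R.T@np.linalg.inv(K(ci))@np.array([uv[0],uv[1],1.])
def onz(ci,uv,z):
    c,d=ray(ci,uv); return c+d*(z-c[2])/d[2]
def tri(c1,p1,c2,p2):
    a,d=ray(c1,p1); b,e=ray(c2,p2)
    s=np.linalg.lstsq(np.c_[d,-e],b-a,rcond=None)[0]
    P,Q=a+s[0]*d,b+s[1]*e
    return (P+Q)/2,np.linalg.norm(P-Q)
def proj(ci,X):
    return cv2.projectPoints(np.array(X,float).reshape(-1,1,3),np.array(ci['rvec']),np.array(ci['tvec']),K(ci),None)[0][:,0]
E
python3 - <<'E'
from h import *
for n,(x0,y0,x1,y1) in dict(scene=(270,210,440,325),side=(230,180,360,280)).items():
    im=cv2.imread(f"pics/{n}0.png"); ci=ctrl.camera_info(n)
    h=cv2.cvtColor(im,cv2.COLOR_BGR2HSV)
    for c,m in dict(green=cv2.inRange(h,(45,120,50),(85,255,255)),red=cv2.inRange(h,(0,200,60),(4,255,255))|cv2.inRange(h,(175,180,60),(180,255,255)),black=cv2.inRange(h,(0,0,0),(180,255,45))).items():
        k,l,st,ce=cv2.connectedComponentsWithStats(m)
        for i in range(1,k):
            if st[i,4]>15 and x0<ce[i][0]<x1 and y0<ce[i][1]<y1: print(n,c,ce[i].round(1),st[i],onz(ci,ce[i],70).round(1))
    a=im[y0:y1,x0:x1]; f=min(800/a.shape[1],600/a.shape[0])*.98
    cv2.imwrite(f"pics/{n}z.png",cv2.resize(a,None,fx=f,fy=f,interpolation=cv2.INTER_CUBIC)); print(f)
E
```

```text
scene green [313.9 230.5] [309 226  10  10  77] [509.   17.2  70. ]
scene red [300.4 253.4] [295 249  11  10  86] [513.1 -54.7  70. ]
scene black [313.4 235.6] [306 228  16  14 124] [514.9   3.3  70. ]
scene black [331.9 248.8] [325 243  13  11  28] [567.7 -12.9  70. ]
scene black [300.4 258.6] [292 250  17  15 125] [519.8 -67.6  70. ]
scene black [327.3 257.6] [322 252  12  15  85] [569.6 -39.5  70. ]
4.611764705882353
side green [340.7 195.6] [338 193   7   6  33] [ 529.1 -214.9   70. ]
side green [323.7 249.8] [320 247   8   7  44] [509.   21.8  70. ]
side red [345.4 181.9] [343 180   6   5  27] [ 533.8 -284.3   70. ]
side red [330.2 232.2] [327 229   8   7  38] [512.2 -50.   70. ]
side black [345.5 185.5] [341 182  10   7  43] [ 528.5 -267.2   70. ]
side black [326.9 187.8] [324 186   7   5  30] [ 582.4 -238.8   70. ]
side black [341.  199.3] [336 195  11   8  53] [ 523.3 -198.3   70. ]
side black [330.3 236.1] [325 231  12   9  59] [507.1 -35.   70. ]
side black [310.  236.4] [306 234   9   6  36] [563.  -16.8  70. ]
side black [324.2 253.8] [318 248  13  10  68] [502.8  35.9  70. ]
5.88
```

View pics/scenez.png

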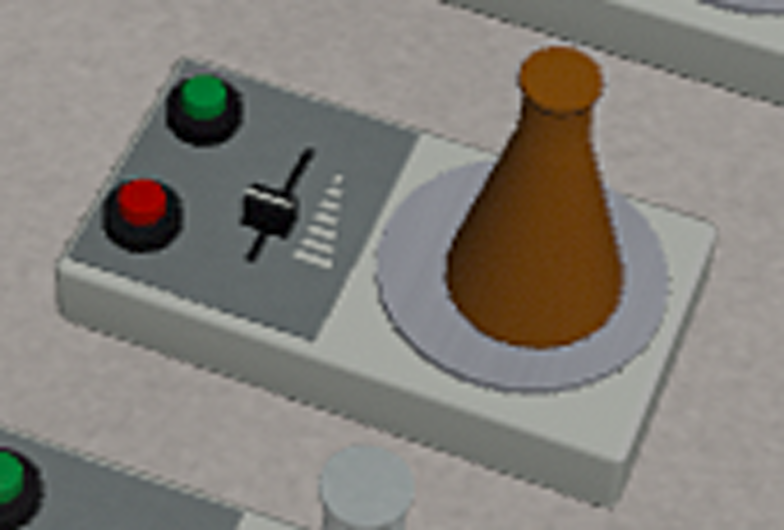

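View pics/sidez.png

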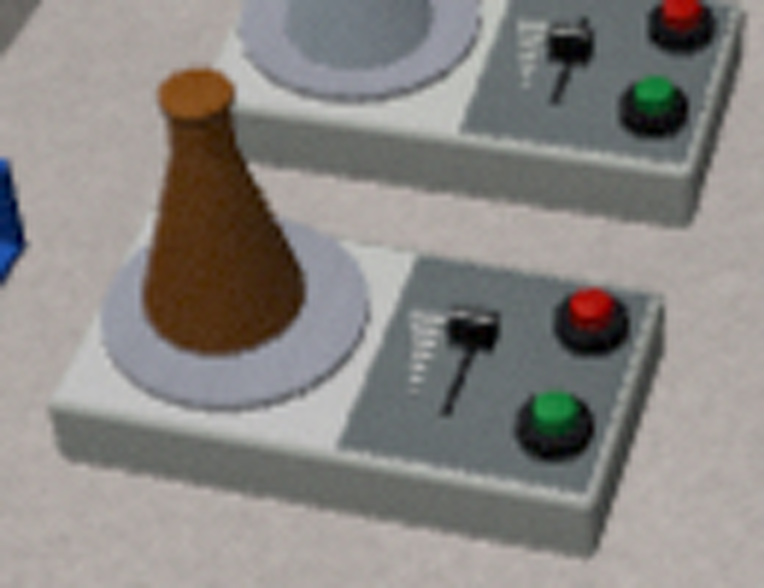

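```bash
python3 - <<'E'
from h import *
a,b=ctrl.camera_info("scene"),ctrl.camera_info("side")
for n,p,q in [("g",(313.9,230.5),(323.7,249.8)),("r",(300.4,253.4),(330.2,232.2))]: print(n,tri(a,p,b,q))
E
```

```text
g (array([508.86812584,  19.41405122,  67.63358446]), np.float64(1.5709409173683193))
r (array([512.55737702, -52.78074244,  67.52155988]), np.float64(1.0118785087039945))
```

```bash
python3 - <<'E'
from h import *
from scipy.spatial.transform import Rotation as Ro
s=ctrl.sense(); print(Ro.from_euler('xyz',s['tcp_rot']).as_matrix().round(3))
a,b=ctrl.camera_info("scene"),ctrl.camera_info("side")
print(tri(a,(328.5,252.3),b,(310.4,234.1)), onz(a,(328.5,252.3),70),onz(b,(310.4,234.1),70))
# predicted features for check
th=np.arctan2(3.69,72.19); X=np.array([np.cos(th),np.sin(th)]);Y=np.array([-X[1],X[0]])
O=np.array([510.7,-16.7])+110*X; print(th,O)
f=lambda x,y,z:[*(O+x*X+y*Y),z]
pts=[f(-140,75,51),f(-140,-75,51),f(140,-75,51),f(65,0,199),f(-55,-25,52),f(-55,25,52)]
for c,n in((a,"scene"),(b,"side")): print(n,proj(c,pts).round(1).tolist())
print("wash",onz(a,(245,408),200),"clear flask",onz(a,(349,313),199),"bulb",onz(a,(190,392),85))
ci=ctrl.camera_info("wrist"); c,d=ray(ci,(320,240)); print("wristcam",c,d,ci['vfov'],s['eef_pos'])
cv2.imwrite("pics/w0.png",ctrl.get_image("wrist")[:,:,::-1])
E
```

```text
[[-0.     0.914  0.406]
 [ 0.001  0.406 -0.914]
 [-1.     0.    -0.001]]
(array([565.25071898, -25.56378376,  70.33752121]), np.float64(0.9017695199724984)) [565.55069554 -25.1400592   70.        ] [564.96168784 -26.06365744  70.        ]
0.05107066546892962 [620.55657947 -11.08466854]
scene [[309.2, 220.0], [280.4, 266.9], [405.4, 310.3], [388.9, 224.4], [326.2, 262.3], [335.1, 246.1]]
side [[330.9, 265.7], [343.4, 228.9], [255.5, 213.6], [264.9, 196.5], [311.4, 235.3], [306.6, 247.3]]
wash [ 632.77865953 -457.16871155  200.        ] clear flask [ 701.68411097 -230.13761165  199.        ] bulb [ 493.42394271 -431.7437354    85.        ]
wristcam [ 300.6461194  -468.39843935  374.15111241] [-0.29286922 -0.12273374 -0.94831068] 71.37063763352295 [ 223.10585096 -502.49281527  230.80125303]
```

View pics/w0.png

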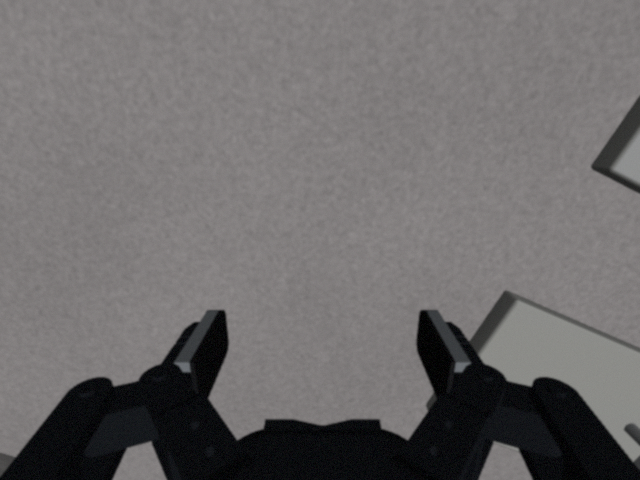

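Predicted case corners, slot ends and flask rim agree with the picture to about 2 to 3 px. The button spacing measures 72.3 mm against 72 nominal. The slider is at about s = 0.013. I now move over the deck, well above the flasks, and shut the gripper on the way.

move_arm --motion '[[[-10,20,-10],[-0.05,0,0],255],[[-25,50,-26],[-0.13,0,0],255],[[-30,82,-43],[-0.21,0,0],255],[[-30,115,-60],[-0.29,0,0],255],[[-30,148,-78],[-0.37,0,0],255],[[-30,181,-95],[-0.45,0,0],255],[[-30,214,-112],[-0.53,0,0],255],[[-30,247,-130],[-0.61,0,0],255],[[-30,280,-147],[-0.69,0,0],255],[[-30,313,-164],[-0.77,0,0],255],[[-30,346,-182],[-0.85,0,0],255],[[-30,379,-199],[-0.93,0,0],255]]'

```text
t: 1.15
eef_pos: [489.6, -165.2, 261.2]
tcp_rot: [2.983, 1.571, 2.764]
force: [0.6, -1.0, -0.3]
finger_gap: 0.004
```

```bash
cat > plan.py <<'E'
from h import *
from scipy.spatial.transform import Rotation as Ro
import sys
th=0.051; X=np.array([np.cos(th),np.sin(th),0]);Y=np.array([-X[1],X[0],0]);O=np.array([620.6,-11.1,0])
def plan(tgt):
    s=ctrl.sense(); R=Ro.from_euler('xyz',s['tcp_rot']).as_matrix()
    D=np.array([[0,0,-1],Y,np.cross([0,0,-1],Y)]).T
    W=O+tgt[0]*X+tgt[1]*Y+np.array([0,0,tgt[2]])
    p=s['eef_pos']-O
    print('t',s['t'],'pos',s['eef_pos'].round(1),'stirrer-frame',(p@X).round(1),(p@Y).round(1),p[2].round(1),'F',s['force'].round(1),'gap',round(s['finger_gap'],3))
    print('shift',(R.T@(W-s['eef_pos'])).round(1),'turn',Ro.from_matrix(R.T@D).as_rotvec().round(3))
if __name__=="__main__": plan([float(v) for v in sys.argv[1:4]])
E
python3 plan.py -55 -52 200
```

```text
t 1.15 pos [ 489.6 -165.2  261.2] stirrer-frame -138.7 -147.2 261.2 F [ 0.6 -1.  -0.3] gap 0.004
shift [ 61.2 114.1  55.3] turn [-0.27 -0.   -0.  ]
```

move_arm --motion '[[[0,28,14],[-0.08,0,0],255],[[10,57,28],[-0.16,0,0],255],[[25,86,42],[-0.24,0,0],255],[[45,108,52],[-0.27,0,0],255],[[61,114,55],[-0.27,0,0],255],[[61,114,55],[-0.27,0,0],255],[[61,114,55],[-0.27,0,0],255]]'

```text
t: 1.73
eef_pos: [567.3, -68.0, 199.8]
tcp_rot: [2.974, 1.569, 3.021]
force: [0.3, 0.3, 1.6]
finger_gap: -0.001
```

```bash
python3 plan.py -55 -52 110; python3 - <<'E'
from plan import *
ci=ctrl.camera_info("wrist"); im=ctrl.get_image("wrist")[:,:,::-1].copy(); cv2.imwrite("pics/w1.png",im)
np.save("w1.npy",np.r_[ci['rvec'],ci['tvec']])
h=cv2.cvtColor(im,cv2.COLOR_BGR2HSV)
for c,m in dict(green=cv2.inRange(h,(45,120,50),(85,255,255)),red=cv2.inRange(h,(0,200,60),(4,255,255))|cv2.inRange(h,(175,180,60),(180,255,255))).items():
    k,l,st,ce=cv2.connectedComponentsWithStats(m)
    for i in range(1,k):
        if st[i,4]>50:
            W=onz(ci,ce[i],72); p=W-O; print(c,ce[i].round(1),st[i],W.round(1),(p@X).round(1),(p@Y).round(1))
E
```

```text
t 1.7333 pos [567.3 -68.  199.8] stirrer-frame -56.1 -54.1 199.8 F [0.3 0.3 1.6] gap -0.001
shift [89.8  2.   1.3] turn [-0.004 -0.002 -0.   ]
green [250.4 117.5] [236 102  30  31 720] [508.9  21.   72. ] -109.9 37.7
red [256.8 208.9] [244 196  28  27 537] [512.6 -49.9  72. ] -109.8 -33.3
```

View pics/w1.png

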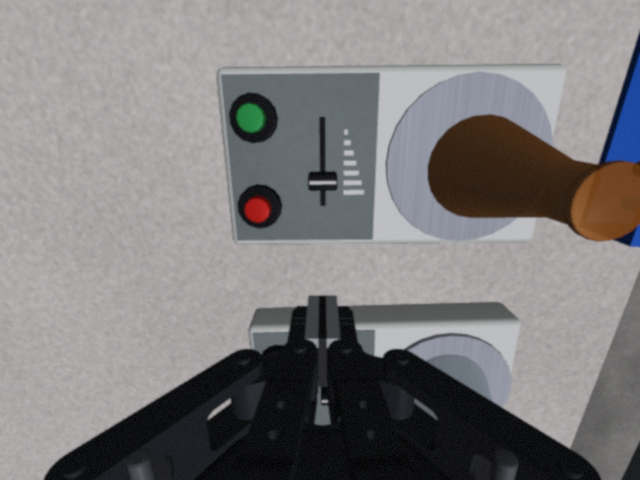

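The wrist view shows the amber stirrer: green button (250,118), red button (257,209), black cap (322,181). The shut fingertips point at (322,298), in line with the slot. It agrees with the two-view fix to about 2 mm. I now check the cap and descend to its right.

```bash
python3 - <<'E'
from plan import *
v=np.load("w1.npy"); ci=dict(ctrl.camera_info("wrist"),rvec=v[:3],tvec=v[3:])
for n,q,z in [("cap",(322,182),70),("slot top",(322,118),51),("slot bot",(323,206),51),("caseTL",(219,69),51),("caseBL",(236,241),51),("platectr",(470,156),62)]:
    p=onz(ci,q,z)-O; print(n,(p@X).round(1),(p@Y).round(1))
print(proj(ci,[ctrl.sense()['eef_pos']]))
E
```

```text
cap -55.7 -11.6
slot top -55.5 37.7
slot bot -54.9 -35.8
caseTL -136.1 73.9
caseBL -135.3 -68.4
platectr 65.2 7.9
[[321.76232732 312.74545239]]
```

move_arm --motion '[[[20,1,1],[0,0,0],255],[[45,2,1],[0,0,0],255],[[70,2,1],[0,0,0],255],[[85,2,1],[0,0,0],255],[[90,2,1],[0,0,0],255],[[90,2,1],[0,0,0],255]]'

```text
t: 2.28
eef_pos: [568.4, -66.7, 110.6]
tcp_rot: [3.077, 1.571, 3.123]
force: [0.6, -1.1, 0.0]
finger_gap: 0.0
```

```bash
python3 plan.py -55 -52 58; python3 - <<'E'
from h import *
for n in("scene","wrist","side"): cv2.imwrite(f"pics/{n}2.png",ctrl.get_image(n)[:,:,::-1])
a=cv2.imread("pics/scene2.png")[190:330,240:430]; b=cv2.imread("pics/side2.png")[170:290,200:370]
cv2.imwrite("pics/ab2.png",np.hstack([cv2.resize(a,(400,295),interpolation=2),cv2.resize(b,(400,295),interpolation=2)]))
E
```

```text
t 2.2833 pos [568.4 -66.7 110.6] stirrer-frame -55.0 -52.9 110.6 F [ 0.6 -1.1  0. ] gap 0.0
shift [52.6  0.9 -0. ] turn [-0.005 -0.    -0.   ]
```

View pics/wrist2.png

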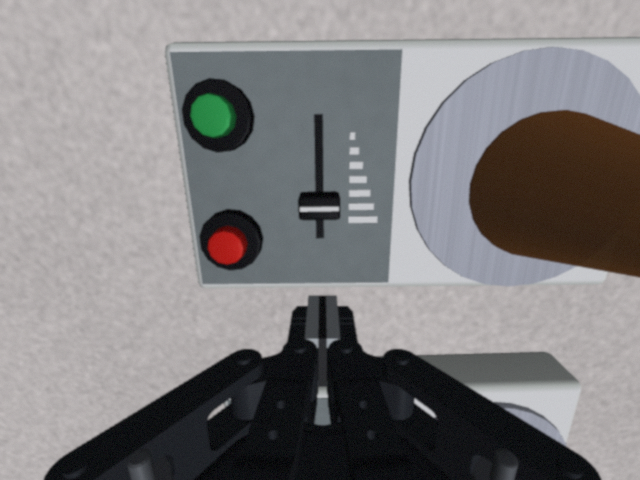

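View pics/ab2.png

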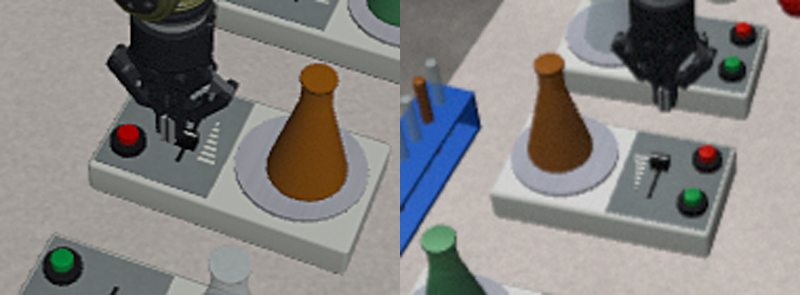

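Cap confirmed at stirrer y ≈ -11.6 (s ≈ 0.0134). The fingertips are to its right, in line with the slot and clear of everything. I descend to about z = 60.

move_arm --motion '[[[15,1,0],[0,0,0],255],[[30,1,0],[0,0,0],255],[[40,1,0],[0,0,0],255],[[46,1,0],[0,0,0],255],[[50,1,0],[0,0,0],255],[[51,1,0],[0,0,0],255],[[51,1,0],[0,0,0],255]]'

```text
t: 3.02
eef_pos: [568.7, -65.0, 59.7]
tcp_rot: [-0.167, 1.57, -0.12]
force: [-0.1, 0.1, 0.4]
finger_gap: -0.003
```

```bash
python3 plan.py -55 -32 60; python3 - <<'E'
from h import *
for n in("scene","wrist"): cv2.imwrite(f"pics/{n}3.png",ctrl.get_image(n)[:,:,::-1])
a=cv2.imread("pics/scene3.png")[190:330,240:430]; b=cv2.imread("pics/wrist3.png")
cv2.imwrite("pics/ab3.png",np.hstack([cv2.resize(a,(400,295),interpolation=2),cv2.resize(b,(400,295),interpolation=2)]))
E
```

```text
t 3.0167 pos [568.7 -65.   59.7] stirrer-frame -54.5 -51.2 59.7 F [-0.1  0.1  0.4] gap -0.003
shift [-0.3 19.2 -0.5] turn [-0.004  0.     0.   ]
```

View pics/ab3.png

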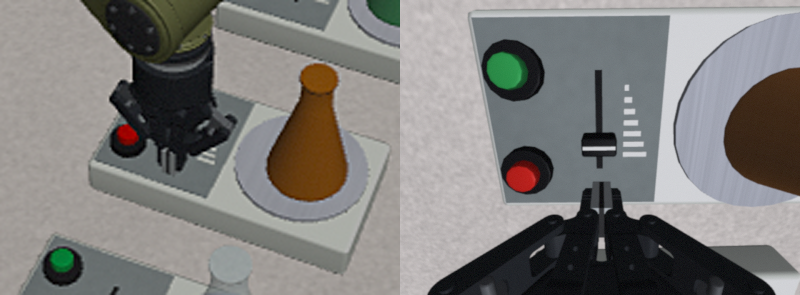

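Fingertips stand just right of the cap. I start with a slow push to make contact.

move_arm --motion '[[[0,5,0],[0,0,0],255],[[0,10,0],[0,0,0],255],[[0,15,0],[0,0,0],255],[[0,18,0],[0,0,0],255],[[0,20,0],[0,0,0],255],[[0,22,0],[0,0,0],255],[[0,24,0],[0,0,0],255],[[0,26,0],[0,0,0],255],[[0,28,0],[0,0,0],255],[[0,30,0],[0,0,0],255]]'

```text
t: 3.95
eef_pos: [567.1, -34.9, 59.3]
tcp_rot: [-1.678, 1.571, -1.631]
force: [-0.6, -1.9, 0.8]
finger_gap: -0.006
```

```bash
python3 plan.py -55 6 60
```

```text
t 3.95 pos [567.1 -34.9  59.3] stirrer-frame -54.7 -21.1 59.3 F [-0.6 -1.9  0.8] gap -0.006
shift [-0.7 27.1 -0.5] turn [-0.004 -0.     0.   ]
```

Contact at about 2 N, which matches the slider's friction. Continuing.

move_arm --motion '[[[0,2,0],[0,0,0],255],[[0,4,0],[0,0,0],255],[[0,6,0],[0,0,0],255],[[0,8,0],[0,0,0],255],[[0,10,0],[0,0,0],255],[[0,12,0],[0,0,0],255],[[0,14,0],[0,0,0],255],[[0,16,0],[0,0,0],255],[[0,18,0],[0,0,0],255],[[0,20,0],[0,0,0],255],[[0,22,0],[0,0,0],255]]'

```text
t: 4.87
eef_pos: [566.0, -12.8, 59.3]
tcp_rot: [2.707, 1.571, 2.753]
force: [-1.8, -0.9, 0.8]
finger_gap: -0.003
```

```bash
python3 plan.py -55 6 60; python3 - <<'E'
from h import *
cv2.imwrite("pics/w4.png",ctrl.get_image("wrist")[:,:,::-1])
E
```

```text
t 4.8667 pos [566.  -12.8  59.3] stirrer-frame -54.6 1.1 59.3 F [-1.8 -0.9  0.8] gap -0.003
shift [-0.7  4.9 -0.4] turn [-0.004 -0.    -0.   ]
```

View pics/w4.png

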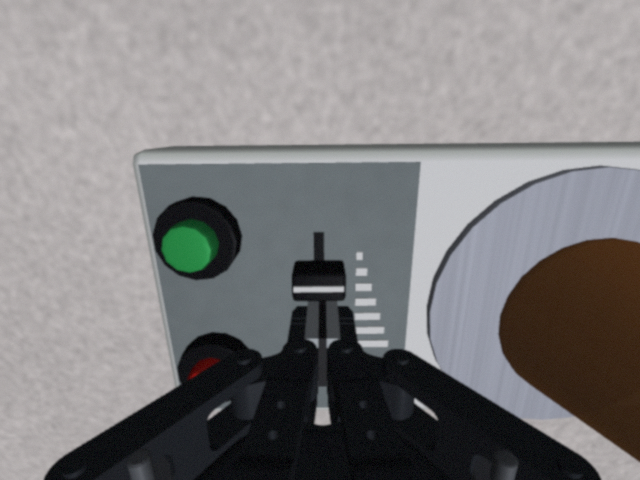

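The cap (318,283) is moving with the fingertips and is a few mm short of the slow end. I continue in 0.5 to 1 mm steps until the stop is felt.

move_arm --motion '[[[0,1,0],[0,0,0],255],[[0,2,0],[0,0,0],255],[[0,3,0],[0,0,0],255],[[0,4,0],[0,0,0],255],[[0,4.5,0],[0,0,0],255],[[0,5,0],[0,0,0],255],[[0,5,0],[0,0,0],255]]'

```text
t: 5.5
eef_pos: [565.8, -8.0, 59.3]
tcp_rot: [1.412, 1.571, 1.459]
force: [-0.7, -1.5, 0.0]
finger_gap: -0.0
```

```bash
python3 plan.py -55 6 60
```

```text
t 5.5 pos [565.8  -8.   59.3] stirrer-frame -54.5 5.9 59.3 F [-0.7 -1.5  0. ] gap -0.0
shift [-0.7  0.1 -0.5] turn [-0.004  0.    -0.   ]
```

move_arm --motion '[[[0,0.5,0],[0,0,0],255],[[0,1,0],[0,0,0],255],[[0,1.5,0],[0,0,0],255],[[0,1.5,0],[0,0,0],255]]'

```text
t: 5.83
eef_pos: [565.8, -6.5, 59.3]
tcp_rot: [1.587, 1.571, 1.634]
force: [-0.8, -1.2, -0.2]
finger_gap: 0.002
```

```bash
python3 plan.py -55 8 60
```

```text
t 5.8333 pos [565.8  -6.5  59.3] stirrer-frame -54.5 7.4 59.3 F [-0.8 -1.2 -0.2] gap 0.002
shift [-0.7  0.6 -0.5] turn [-0.004 -0.    -0.   ]
```

move_arm --motion '[[[0,0.5,0],[0,0,0],255],[[0,1,0],[0,0,0],255],[[0,1,0],[0,0,0],255]]'

```text
t: 6.08
eef_pos: [565.7, -5.5, 59.3]
tcp_rot: [1.331, 1.571, 1.378]
force: [0.2, -0.6, -1.8]
finger_gap: -0.002
```

```bash
python3 plan.py -55 8 60; python3 - <<'E'
from h import *
cv2.imwrite("pics/w5.png",ctrl.get_image("wrist")[:,:,::-1])
E
```

```text
t 6.0833 pos [565.7  -5.5  59.3] stirrer-frame -54.5 8.4 59.3 F [ 0.2 -0.6 -1.8] gap -0.002
shift [-0.7 -0.4 -0.5] turn [-0.004  0.    -0.   ]
```

View pics/w5.png

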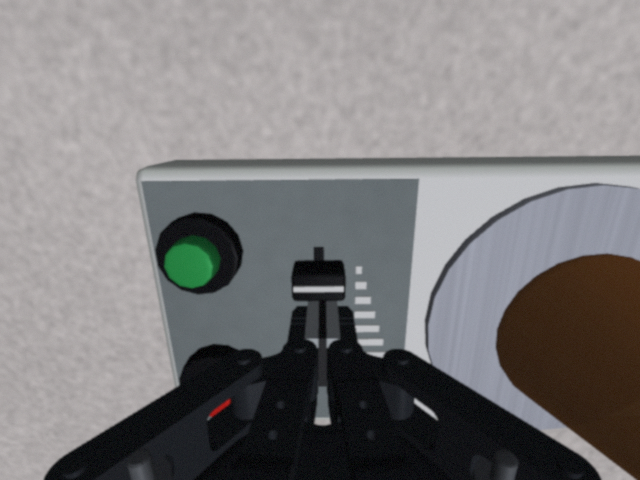

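move_arm --motion '[[[0,0.5,0],[0,0,0],255],[[0,1,0],[0,0,0],255],[[0,1.5,0],[0,0,0],255],[[0,1.5,0],[0,0,0],255]]'

```text
t: 6.47
eef_pos: [565.7, -4.7, 59.3]
tcp_rot: [-1.454, 1.57, -1.407]
force: [-0.1, -6.8, -0.6]
finger_gap: 0.0
```

```bash
python3 plan.py -55 8 60; python3 - <<'E'
from plan import *
ci=ctrl.camera_info("wrist");im=ctrl.get_image("wrist")[:,:,::-1]; cv2.imwrite("pics/w6.png",im)
g=cv2.cvtColor(im.copy(),cv2.COLOR_BGR2GRAY)[:,319]; print(g[240:320].tolist())
for v in range(250,305,5): p=onz(ci,(319,v),70)-O;q=onz(ci,(319,v),51)-O; print(v,(p@Y).round(1),(q@Y).round(1))
E
```

```text
t 6.4667 pos [565.7  -4.7  59.3] stirrer-frame -54.5 9.2 59.3 F [-0.1 -6.8 -0.6] gap 0.0
shift [-0.7 -1.2 -0.5] turn [-0.004  0.     0.001]
[112, 111, 112, 113, 111, 109, 107, 94, 60, 33, 24, 24, 29, 29, 27, 29, 31, 28, 25, 30, 19, 14, 8, 11, 5, 9, 11, 3, 10, 7, 8, 1, 7, 15, 11, 18, 20, 27, 27, 28, 26, 32, 24, 27, 29, 54, 101, 155, 186, 190, 190, 175, 131, 69, 29, 24, 26, 25, 24, 17, 25, 26, 35, 32, 34, 25, 28, 25, 30, 28, 32, 30, 28, 31, 29, 28, 28, 28, 25, 25]
250 44.7 37.6
255 42.4 35.0
260 40.1 32.4
265 37.8 29.8
270 35.5 27.1
275 33.1 24.4
280 30.7 21.6
285 28.3 18.9
290 25.8 16.1
295 23.4 13.3
300 20.9 10.4
```

The stop is felt: only 0.8 mm of the 1.5 mm commanded was travelled, and the force rose to 6.8 N. The cap's centre line is at y ≈ +26, against 25 nominal plus the 1 mm offset. One more small nudge to confirm, then I back off and rise.

move_arm --motion '[[[0,0.5,0],[0,0,0],255],[[0,0.5,0],[0,0,0],255]]'

```text
t: 6.68
eef_pos: [565.7, -4.6, 59.3]
tcp_rot: [-1.513, 1.569, -1.466]
force: [-1.2, -10.5, 0.4]
finger_gap: 0.0
```

```bash
python3 plan.py -55 0 60
```

```text
t 6.6833 pos [565.7  -4.6  59.3] stirrer-frame -54.5 9.3 59.3 F [ -1.2 -10.5   0.4] gap 0.0
shift [-0.6 -9.3 -0.5] turn [-0.004  0.     0.002]
```

Hard stop confirmed. Backing off and lifting.

move_arm --motion '[[[0,-3,0],[0,0,0],255],[[0,-7,0],[0,0,0],255],[[0,-12,0],[0,0,0],255],[[-10,-13,0],[0,0,0],255],[[-25,-13,0],[0,0,0],255],[[-40,-13,0],[0,0,0],255],[[-50,-13,0],[0,0,0],255],[[-50,-13,0],[0,0,0],255]]'

```text
t: 7.35
eef_pos: [567.3, -16.6, 112.0]
tcp_rot: [-0.113, 1.567, -0.066]
force: [-0.0, -0.9, 0.3]
finger_gap: 0.002
```

```bash
python3 plan.py -110 37 105; python3 - <<'E'
from plan import *
ci=ctrl.camera_info("wrist");im=ctrl.get_image("wrist")[:,:,::-1].copy(); cv2.imwrite("pics/w7.png",im)
h=cv2.cvtColor(im,cv2.COLOR_BGR2HSV)
m=cv2.inRange(h,(45,120,50),(85,255,255)); k,l,st,ce=cv2.connectedComponentsWithStats(m)
for i in range(1,k):
    if st[i,4]>50: p=onz(ci,ce[i],72)-O; print(ce[i],st[i],(p@X).round(1),(p@Y).round(1))
E
```

```text
t 7.35 pos [567.3 -16.6 112. ] stirrer-frame -53.5 -2.8 112.0 F [-0.  -0.9  0.3] gap 0.002
shift [  6.8  39.5 -56.7] turn [-0.004  0.004  0.   ]
[220.6227451  209.17490196] [ 200  190   42   40 1275] -109.6 38.6
```

View pics/w7.png

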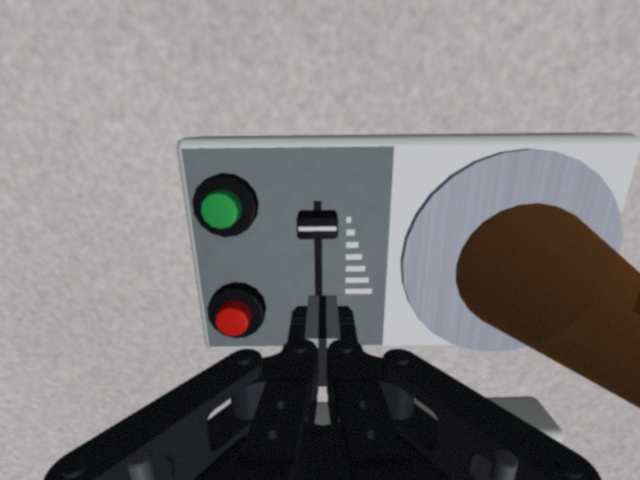

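The slider sits at the slow end by the shortest bar, cap (317,224). The green button (221,209) measures x = -109.6, y = +38.6; with the earlier estimate of +36 I aim at (-110, +37.5). Moving over it.

move_arm --motion '[[[0,10,-14],[0,0,0],255],[[0,20,-29],[0,0,0],255],[[0,30,-43],[0,0,0],255],[[0,38,-54],[0,0,0],255],[[5,40,-57],[0,0,0],255],[[15,40,-57],[0,0,0],255],[[25,40,-57],[0,0,0],255],[[25,40,-57],[0,0,0],255]]'

```text
t: 8.07
eef_pos: [506.8, 20.4, 81.5]
tcp_rot: [3.069, 1.567, 3.115]
force: [-0.1, -0.5, -0.3]
finger_gap: 0.003
```

```bash
python3 plan.py -110 37.5 73; python3 - <<'E'
from plan import *
for n in("scene","side","wrist"): cv2.imwrite(f"pics/{n}8.png",ctrl.get_image(n)[:,:,::-1])
a=cv2.imread("pics/scene8.png")[200:300,260:390]; b=cv2.imread("pics/side8.png")[200:300,250:380]
cv2.imwrite("pics/ab8.png",np.hstack([cv2.resize(a,(400,308),interpolation=2),cv2.resize(b,(400,308),interpolation=2)]))
E
```

```text
t 8.0667 pos [506.8  20.4  81.5] stirrer-frame -112.1 37.3 81.5 F [-0.1 -0.5 -0.3] gap 0.003
shift [8.5 0.2 2.1] turn [-0.004 -0.003 -0.   ]
```

View pics/ab8.png

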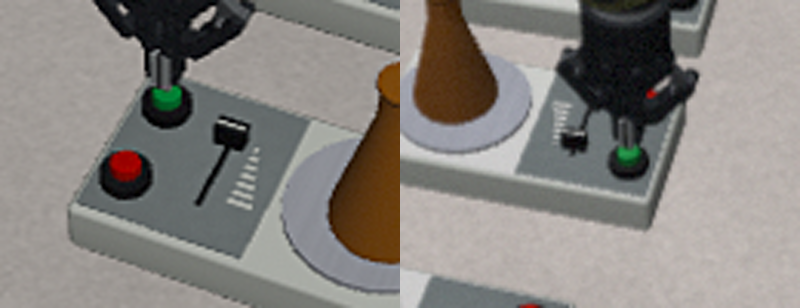

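View pics/wrist8.png

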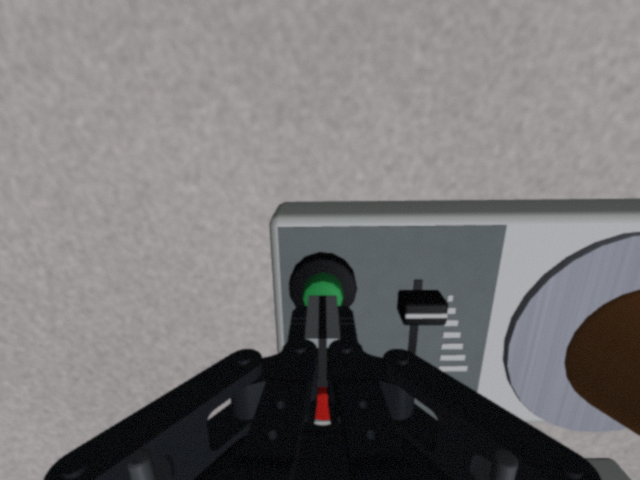

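The fingertips are centred over the green button in all three views, about 2 mm toward the operator, which I correct. The slider is still at the slow end. I press down slowly.

move_arm --motion '[[[2,0,1],[0,0,0],255],[[4,0,2],[0,0,0],255],[[6,0,2],[0,0,0],255],[[8,0,2],[0,0,0],255],[[9.5,0,2],[0,0,0],255],[[10.5,0,2],[0,0,0],255],[[11.5,0,2],[0,0,0],255],[[12.5,0,2],[0,0,0],255],[[12.5,0,2],[0,0,0],255]]'

```text
t: 8.97
eef_pos: [509.4, 20.9, 71.8]
tcp_rot: [-0.003, 1.571, 0.044]
force: [-0.5, -0.4, 1.2]
finger_gap: -0.0
```

```bash
python3 plan.py -110 37.5 65.5
```

```text
t 8.9667 pos [509.4  20.9  71.8] stirrer-frame -109.4 37.6 71.8 F [-0.5 -0.4  1.2] gap -0.0
shift [ 6.3 -0.1 -0.6] turn [-0.004  0.     0.   ]
```

move_arm --motion '[[[1,0,0],[0,0,0],255],[[2,0,0],[0,0,0],255],[[3,0,0],[0,0,0],255],[[4,0,0],[0,0,0],255],[[5,0,0],[0,0,0],255],[[5.5,0,0],[0,0,0],255],[[5.5,0,0],[0,0,0],255]]'

```text
t: 9.55
eef_pos: [509.5, 20.9, 66.3]
tcp_rot: [0.016, 1.571, 0.063]
force: [-1.2, 1.1, 4.8]
finger_gap: -0.001
```

```bash
python3 plan.py -110 37.5 65.5
```

```text
t 9.55 pos [509.5  20.9  66.3] stirrer-frame -109.3 37.6 66.3 F [-1.2  1.1  4.8] gap -0.001
shift [ 0.8 -0.1 -0.7] turn [-0.004  0.    -0.   ]
```

The force is 4.8 N and the tip is at z = 66.3. I add small steps to feel the bottom.

move_arm --motion '[[[0.4,0,0],[0,0,0],255],[[0.8,0,0],[0,0,0],255],[[1.2,0,0],[0,0,0],255],[[1.2,0,0],[0,0,0],255]]'

```text
t: 9.88
eef_pos: [509.6, 20.9, 65.9]
tcp_rot: [-0.109, 1.57, -0.062]
force: [-4.5, 0.8, 14.2]
finger_gap: -0.0
```

```bash
python3 plan.py -110 37.5 65.5
```

```text
t 9.8833 pos [509.6  20.9  65.9] stirrer-frame -109.2 37.6 65.9 F [-4.5  0.8 14.2] gap -0.0
shift [ 0.4 -0.1 -0.8] turn [-0.004  0.001  0.   ]
```

The button is fully in: the tip stopped at z = 65.9 and the force rose to 14 N, well above the 5 N spring. I now release and draw up.

move_arm --motion '[[[-1,0,0],[0,0,0],255],[[-3,0,0],[0,0,0],255],[[-6,0,0],[0,0,0],255],[[-10,0,0],[0,0,0],255],[[-20,0,0],[0,0,0],255],[[-40,0,0],[0,0,0],255],[[-65,0,-10],[0,0,0],255],[[-95,0,-35],[0,0,0],255],[[-125,0,-65],[0,0,0],255],[[-150,0,-95],[0,0,0],255],[[-160,0,-110],[0,0,0],255],[[-160,0,-110],[0,0,0],255]]'

```text
t: 10.88
eef_pos: [398.2, 15.6, 228.3]
tcp_rot: [-0.104, 1.566, -0.057]
force: [-0.1, 0.3, 0.4]
finger_gap: 0.0
```

```bash
python3 plan.py -110 37.5 65.5; python3 - <<'E'
from plan import *
for n in("scene","side"): cv2.imwrite(f"pics/{n}9.png",ctrl.get_image(n)[:,:,::-1])
d=cv2.absdiff(cv2.imread("pics/scene0.png"),cv2.imread("pics/scene9.png")).max(2)>60
print(np.argwhere(d[190:330,270:440]).shape)
a,b=ctrl.camera_info("scene"),ctrl.camera_info("side")
for n,ci in(("scene",a),("side",b)):
    im=cv2.imread(f"pics/{n}9.png");h=cv2.cvtColor(im,cv2.COLOR_BGR2HSV);k,l,st,ce=cv2.connectedComponentsWithStats(cv2.inRange(h,(45,120,50),(85,255,255)))
    print(n,[(ce[i].round(1).tolist(),st[i,4]) for i in range(1,k) if 25<st[i,4]<120])
E
```

```text
t 10.8833 pos [398.2  15.6 228.3] stirrer-frame -220.7 38.0 228.3 F [-0.1  0.3  0.4] gap 0.0
shift [163.3  -0.  109.9] turn [-0.004  0.005  0.001]
(147, 2)
scene [([369.5, 161.0], np.int32(56)), ([313.8, 230.5], np.int32(76)), ([269.0, 313.0], np.int32(105))]
side [([300.1, 98.6], np.int32(55)), ([340.6, 195.5], np.int32(33)), ([323.6, 249.7], np.int32(43)), ([282.7, 325.6], np.int32(68))]
```

View pics/scene9.png

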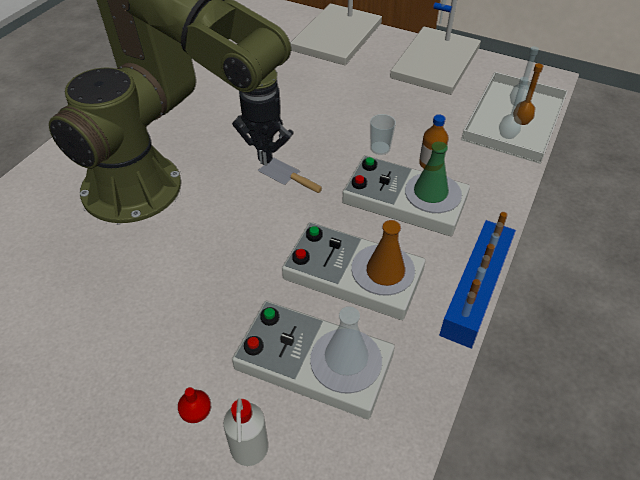

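View pics/side9.png

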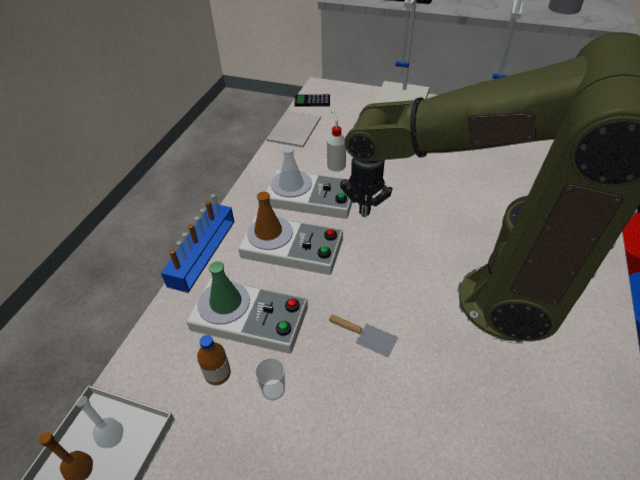

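The slider cap is at the slow end, (335,243) in the scene view. The green button is back out, with its centroid unchanged to 0.1 px. Flasks and everything else stand as before, and the hand is 228 mm up, touching nothing. I hand in the job.

```bash
python3 -c "
from cell import ctrl
print(ctrl.finish_job())"
```

```text
the job is handed in; nothing more can be done
None
```

The stirrer under the amber flask is set slow and its green start button has been pressed. The job was handed in at about 11 s of the 42 s allowed.

- **Slider:** I pushed the cap with shut fingertips from about 13 mm to its slow-end stop. Force rose from about 1.5 N while sliding to 10.5 N at the stop. The cap line then measured y ≈ +26 mm, against 25 mm nominal and within the roughly 2 mm calibration.
- **Start button:** I pressed it straight down until it bottomed at tip height 65.9 mm with 14 N, then released it. Its image position returned to within 0.1 px of the start, so it sprang back out.
- **Other items:** The last scene and side pictures show the slider at the slow end. The flasks, the other two stirrers and the loose items stand where they were. The hand was 228 mm up with about zero force. The red button was not touched.
- **Disagreement:** The wrist view put the two buttons about 2 mm further to the operator's left than the scene and side views did. I aimed between the two estimates, and no check failed.

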